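Gloss meter held flush on a sloped panel

ROBOT

A 6-joint arm with a two-finger parallel gripper is mounted at the origin on the work surface. World frame = base frame: x ahead of the robot, y to its left, z up, the work surface at z = 0. Lengths are in m, angles in rad, forces in N, time in s.
With the tool pointing down it reaches from about 0.3 to 0.75 m from the base axis. Payload 8.5 kg.
Tool frame: the origin (TCP) lies midway between the tips of the shut fingers; the grasp point (between the pads) lies env.grasp_offset behind it (env.grasp_offset is the distance from the TCP to the grasp point, in m); x points along the fingers, y is the direction in which the jaws open and shut, and the axes are right-handed (so a half turn about x gives the same grasp; the last joint's range is limited). The gripper opens to 85 mm and grips with 20 to 120 N. Pads are 22 mm wide; open, the fingers measure 114 mm over their backs; the gripper's body (76 mm by 85 mm) begins 54 mm behind the grasp point. The pads swing forward as they close: fully open they stand 13 mm farther back than shut.
Start: joints at [-1.435, 0.381, 1.297, -0, 1.464, -0.215], TCP at [0.189, -0.516, 0.231] pointing down, gripper open.
Joint ranges: [-3.11, 3.11], [-0.89, 2.33], [0.22, 2.48], [-1.42, 4.56], [0.17, 2.85], [-2.88, 2.88]. Speed limits (rad/s): [2.39, 2.39, 3.14, 3.14, 3.14, 3.14].

INTERFACE

Orientations are given as a unit quaternion [w, x, y, z].
In Python, from bench import env, viewer gives the robot as it stands.
- The arm moves only by the tool servo_tool, never from a script. Its arguments are lists of equal length, an entry for each row: "travel": the shift along the tool's x, y, z in m, a list of three; "spin": the turn about the tool's x in rad; "hand": the gripper command: -1 is shut, 1 is fully open, values between are in proportion. A call has 1 to 5 rows; each row shifts and turns the pose as measured when the row begins, along the tool's axes as they then stand; what a row does not reach is not made up. A row lasts 1/12 s, in which the tool goes at most 41.7 mm and 7.16 degrees, less where a joint would pass 70% of its speed; a pose out of reach is approached as far as the arm can. A call with a gripper value outside its range is refused whole. The fingers move at their own pace and stop on an object; "newtons" is the grip in N (left out, the last holds). Time passes only in rows, so rows that do not move let the fingers close. It gives the time, the measured TCP pose, the force and the opening at its end, in the units of the state.
- env.observe(): the state, without advancing time (a new reading comes with each control period).
- viewer.capture(name): name is "side" or "top" or "wrist"; returns a dict with "img" (480x640x3 uint8, red, green, blue), "intrinsics" (3x3 intrinsics, pixels), "R" (3x3) and "t" (3): a world point X has camera coordinates R X + t; the wrist camera has in their place "tool_from_camera" (4x4, takes a point from camera to tool coordinates, whose origin is the TCP and whose axes are the tool frame's). Camera axes: x right, y down, z forward; pixel columns grow to the right and rows downward; lengths in m; the calibration is good to about 2 mm. The wrist camera is an equidistant fisheye: a pixel r from the principal point sees the ray r / f radians off the axis. A picture is of the moment at which its call begins: read the wrist's pose just before it. There is no depth.
- env.close_job(): hands the job in, once; it reports no verdict.
The state is a dict: "t": time; "joints": joint angles; "dq": joint speeds; "tau": joint torques, N m; "position": TCP position; "tcp_rot": TCP orientation; "force": force on the tool from outside, world axes, zero at the start; "torque": the same for the moment, N m; "grip_width": finger opening in m.
Only numpy, scipy, OpenCV 4.12 (cv2) and the standard library are available. Lean on these libraries where they do the work, as an engineer would, in place of code of your own. Each camera call takes 0.05 s, during which the arm holds its last target.

TASK

Zero the gloss meter by setting its base flat on the white reference tile for a moment, then carry it to the primed test panel on the tilting stand and seat its whole base flush on the sloped face, inside the taped frame, with its long side running up the slope. Finish while holding it there: keep it gripped and pressed gently but firmly against the panel (a little more than its own weight, about 10 N), do not let go, and do not shift the panel's tilt or disturb the other things on the bench.

Things in the scene. Friction and masses are not known exactly. Their poses are not given: they have to be found in the camera images.
- meter: gloss meter: loose grey box-shaped instrument, about 0.3 kg. Body 98 x 40 mm and 50 mm high on a flat black base plate 104 x 44 mm and 6 mm thick, 56 mm high in all. Origin: centre of the underside of the base; x along its length, y across its width, z up out of its top. It starts upright on the bench, x turned up to 1.2 rad from straight ahead. Best gripped across the 40 mm width, 25 to 40 mm above its underside. Either end may point uphill.
- reference: reference plate, fixed to the bench: black holder 150 x 94 mm, 12 mm high, with a white ceramic tile 120 x 64 mm let in level with its top. Origin: centre of the underside; x along the length, z up.
- tile (a point): centre of the white tile's top face, 12 mm above the bench; x along the tile's length, z up.
- stand: dark steel tilting stand, fixed to the bench: base plate 150 x 170 x 10 mm, two upright cheeks at y = +-75 mm, 108 mm high, with black clamp knobs outside them out to y = +-95 mm. Origin: centre of its underside on the bench; x towards the panel's uphill edge (away from the robot, turned by up to 0.3 rad), z up.
- panel: test panel, a cream sheet-metal panel 180 mm (x, up the slope) x 130 mm (y, level), clamped between the cheeks on a level axis along y through its origin, 95 mm above the bench. The panel is tilted 0.2 to 0.55 rad from level, its high edge away from the robot (its face looks up and back at the robot). The clamp is stiff: pushes up to 30 N near the middle do not move it. z is the outward normal of the face; the face lies 15 mm from the origin along z. Rigid, not springy.
- patch (a point): centre of the panel's face, in the middle of a grey primed patch 140 x 84 mm framed by 12 mm masking tape; x up the slope, y level, z the outward normal of the face.
- panel_edge (a point): middle of the panel's high edge on its face, 90 mm up the slope from the patch centre; it must stay where it is.
- tape_roll: roll of masking tape lying flat, 100 mm across, 24 mm high, a bystander at the far side of the bench. Origin: centre of the underside.
- sanding_block: hand sanding block, 120 x 65 mm, 36 mm high, a bystander at the far side of the bench. Origin: centre of the underside.
- mixing_cup: empty white plastic mixing cup, 76 mm across, 85 mm high, a bystander at the far side of the bench. Origin: centre of the underside.

How it is judged:
On the way, in this order (a step that is already met when the one before it is completed fails the run):
1. the meter's base sits flat on the white reference tile, centred within 16 mm (x of meter in the frame of tile between -0.016 and 0.016 m and y of meter in the frame of tile between -0.016 and 0.016 m and z of meter in the frame of tile between -0.003 and 0.003 m and angle between the z axis of meter and the z axis of tile, either way round below 0.05 rad and contact force between meter and reference above 1 N), for 0.3 s.
2. the meter is held flush on the sloped panel inside the taped frame (x of meter in the frame of patch between -0.025 and 0.025 m and y of meter in the frame of patch between -0.022 and 0.022 m and z of meter in the frame of patch between -0.003 and 0.003 m and angle between the z axis of meter and the z axis of patch, either way round below 0.04 rad and angle between the x axis of meter and the x axis of patch, either way round below 0.2 rad and contact force between meter and panel between 4 and 25 N and contact force between the fingers and meter above 1 N and linear speed of meter below 0.01 m/s and angular speed of meter below 0.05 rad/s and distance of panel_edge from where it was at the start of the episode below 0.008 m), for 0.3 s.
At the end, for the whole second after the job is handed in: Fingers still hold the meter at rest on the panel, pressed with 4 to 25 N: base within 3 mm of the face and 0.04 rad of its slope, long side within 0.2 rad of upslope, centre within 25 mm (upslope) and 22 mm (across) of the patch centre; panel edge moved under 8 mm (all of step 2); the arm keeps its last pose, push and grip.
It fails at once if the meter is rammed against the panel or the reference plate (over 60 N) (contact force between meter and panel above 60 N or contact force between meter and reference above 60 N).
It fails at once if the panel's tilt is shifted (distance of panel_edge from where it was at the start of the episode above 0.012 m).
It fails at once if a bystander on the bench is disturbed (distance of any of tape_roll, sanding_block, mixing_cup from where it was at the start of the episode above 0.03 m).
It also fails if it takes over 58 s, if anything falls off the work surface, if the arm or the gripper's body presses on something with over 40 N, if the wrist force passes 120 N, or if a joint passes its speed limit or range.

## Working session

There is one attempt and no reset: what is moved stays moved. The work goes in short steps, Python scripts to look and compute and a tool call to move; the robot and the scene stay as the last step left them, time stands still between calls to the robot, and variables do not carry over. Pictures are saved under pics/ and viewed, and the job is handed in when it is done.

Besides the shell and the picture viewer there is one more tool, called after "Emit:" as name(argument=value, ...), one argument or row to a line, values as JSON. servo_tool: Moves the arm, as the interface text tells. Its arguments: {"type":"object","properties":{"travel":{"type":"array"},"spin":{"type":"array"},"hand":{"type":"array"},"newtons":{"type":"number"}},"required":["travel","spin","hand"]}

```bash
ls; mkdir -p pics
python3 - <<'E'
from bench import env, viewer
import cv2
for n in ("side","top","wrist"):
    s=env.observe()
    c=viewer.capture(n)
    cv2.imwrite(f"pics/{n}0.png",c["img"][:,:,::-1])
    print(n,{k:(v.tolist() if hasattr(v,'tolist') else v) for k,v in c.items() if k!="img"})
print(s, env.grasp_offset)
E
```

```text
pics
side {'intrinsics': [[442.4025879224072, 0.0, 315.5507758843509], [0.0, 442.4025879224072, 242.08275807304997], [0.0, 0.0, 1.0]], 'R': [[-0.8356261204436263, -0.5491946044947257, -0.010689865584579622], [-0.398400107479103, 0.6193532100910918, -0.6765197377094768], [0.37816179234948333, -0.5610587202278758, -0.7363469095903673]], 't': [0.5321878000260997, 0.30404825765840066, 0.5685706877590792]}
top {'intrinsics': [[569.6630905310227, 0.0, 320.7828451587731], [0.0, 569.6630905310227, 239.1670317644106], [0.0, 0.0, 1.0]], 'R': [[-0.004203993325803917, -0.9999891255641025, 0.0020187108902808286], [-0.9930371252145954, 0.0039370893014019845, -0.1177360066987363], [0.11772677854102982, -0.0024996162454921787, -0.9930428779931793]], 't': [0.004293407459008913, 0.6258634364910276, 1.2974443848436594]}
wrist {'intrinsics': [[371.64829954431775, 0.0, 317.41308597285513], [0.0, 371.64829954431775, 248.33055491624944], [0.0, 0.0, 1.0]], 'tool_from_camera': [[-7.616508848547576e-05, -0.31244913410499975, 0.9499344886864111, -0.14342156440615905], [0.9999999479769847, 0.0002739501658873182, 0.0001702860340045209, -6.093544876029089e-05], [-0.0003134404346324771, 0.9499344522378063, 0.3124490969850153, -0.08099544945587836], [0.0, 0.0, 0.0, 1.0]]}
{'t': 0.1, 'joints': array([-1.43530745e+00,  3.81158395e-01,  1.29816534e+00, -1.33494111e-05,
        1.46354560e+00, -2.15288851e-01]), 'dq': array([-1.16767610e-04, -2.82527411e-03, -1.18016456e-03,  7.45397613e-05,
       -5.05831879e-04,  3.60137278e-04]), 'tau': array([ 3.87547378e-03, -4.49221694e+01, -2.31654114e+01, -1.86079615e-04,
        3.73686591e-03,  1.52424360e-05]), 'position': array([ 0.18896166, -0.51625738,  0.23076413]), 'tcp_rot': array([ 0.12293308,  0.69627197,  0.12383548, -0.69624534]), 'force': array([-0.41065674,  0.47769043,  0.81740403]), 'torque': array([ 0.0089957 , -0.01070301,  0.00548055]), 'grip_width': 0.08531677162677591} 0.0187
```

View pics/top0.png

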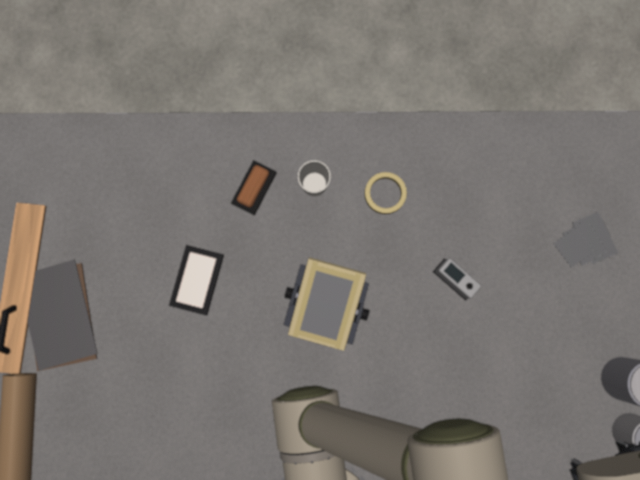

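View pics/side0.png

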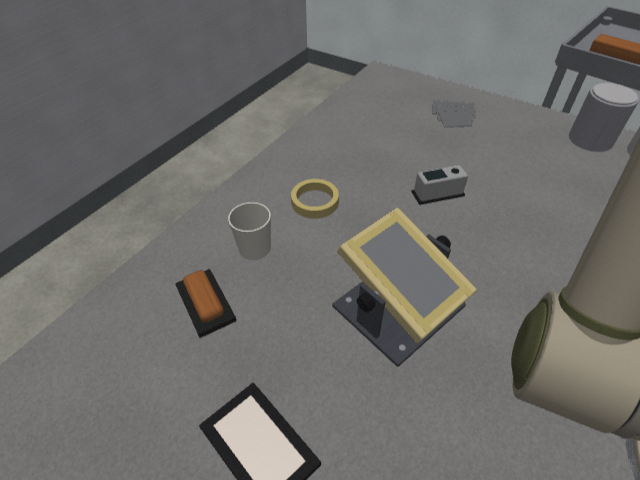

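View pics/wrist0.png

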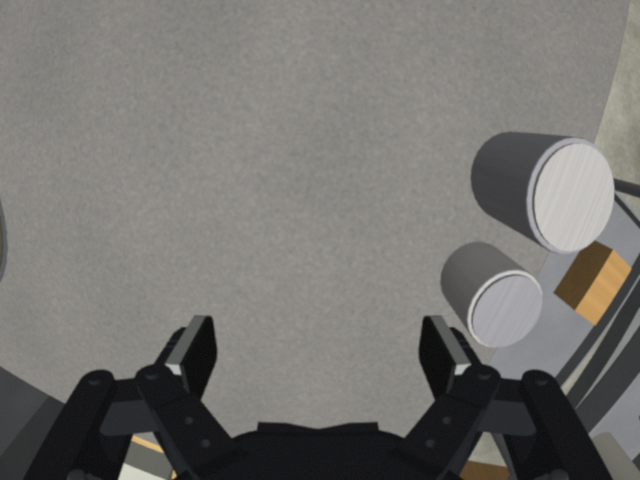

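The top view shows the meter at about (458,278), the reference at (197,280), the panel at (328,305), and the bystanders along row 185. In the side view the panel is at about (407,270) and the meter at (440,183). Next I'll measure them with masks.

```bash
cat > h.py <<'E'
import numpy as np, cv2
from bench import env, viewer
def ray(c,uv):
    K=c["intrinsics"];d=np.linalg.inv(K)@np.array([uv[0],uv[1],1.]);R=c["R"]
    o=-R.T@c["t"];d=R.T@d;return o,d/np.linalg.norm(d)
def onplane(c,uv,z):
    o,d=ray(c,uv);return o+d*(z-o[2])/d[2]
def tri(c1,u1,c2,u2):
    o1,d1=ray(c1,u1);o2,d2=ray(c2,u2)
    s=np.linalg.lstsq(np.stack([d1,-d2],1),o2-o1,rcond=None)[0]
    p,q=o1+d1*s[0],o2+d2*s[1];return (p+q)/2,np.linalg.norm(p-q)
def proj(c,X):
    x=c["R"]@np.asarray(X)+c["t"];x=c["intrinsics"]@x;return x[:2]/x[2]
def quad(cnt):
    h=cv2.convexHull(cnt)
    for e in np.linspace(.01,.12,40):
        a=cv2.approxPolyDP(h,e*cv2.arcLength(h,True),True)
        if len(a)<=4:return a.reshape(-1,2).astype(float)
def linequad(cnt):
    """sub-pixel corners: fit lines to hull edge points between coarse corners"""
    q=quad(cnt);pts=cnt.reshape(-1,2).astype(float);L=[]
    for i in range(4):
        a,b=q[i],q[(i+1)%4];t=(b-a)/np.linalg.norm(b-a);n=np.array([-t[1],t[0]])
        s=(pts-a)@t;D=np.linalg.norm(b-a);m=(abs((pts-a)@n)<2.5)&(s>.12*D)&(s<.88*D)
        vx,vy,x0,y0=cv2.fitLine(pts[m].astype(np.float32),cv2.DIST_HUBER,0,.01,.01).ravel()
        L.append(np.cross([x0,y0,1],[x0+vx,y0+vy,1]))
    out=[]
    for i in range(4):
        p=np.cross(L[i-1],L[i]);out.append(p[:2]/p[2])
    return np.array(out)
E
python3 - <<'E'
from h import *
C={n:viewer.capture(n) for n in("top","side")}
roi={"top":dict(panel=(270,245,380,360),tile=(160,235,235,325),meter=(425,250,490,305)),
"side":dict(panel=(325,200,485,345),tile=(190,375,330,480),meter=(405,155,475,210))}
for n,c in C.items():
    img=c["img"];hsv=cv2.cvtColor(img,cv2.COLOR_RGB2HSV)
    for k,(x0,y0,x1,y1) in roi[n].items():
        sub=hsv[y0:y1,x0:x1]
        if k=="panel": m=(sub[...,1]>60)&(abs(sub[...,0].astype(int)-24)<9)&(sub[...,2]>90)
        elif k=="tile": m=(sub[...,2]>180)
        else: m=(sub[...,2]>130)
        cs,_=cv2.findContours(m.astype(np.uint8),cv2.RETR_EXTERNAL,cv2.CHAIN_APPROX_NONE)
        b=max(cs,key=cv2.contourArea)
        q=linequad(b)+[x0,y0]
        print(n,k,cv2.contourArea(b),q.round(1).tolist(),)
    for k,(x0,y0,x1,y1) in roi[n].items():
        cv2.imwrite(f"pics/z_{n}_{k}.png",cv2.resize(img[y0:y1,x0:x1,::-1],None,fx=5,fy=5,interpolation=cv2.INTER_CUBIC))
E
python3 - <<'E'
import cv2,numpy as np
a=[cv2.imread(f"pics/z_{n}.png") for n in("top_panel","top_meter","side_meter","side_panel")]
a=[cv2.resize(i,(400,300)) for i in a]
cv2.imwrite("pics/mos.png",np.vstack([np.hstack(a[:2]),np.hstack(a[2:])]))
E
```

```text
top panel 4615.0 [[308.4, 257.8], [365.7, 273.7], [343.4, 349.6], [287.9, 333.9]]
top tile 1263.0 [[190.0, 252.7], [214.7, 258.9], [201.2, 306.8], [176.6, 300.1]]
top meter 629.5 [[449.2, 258.1], [480.6, 285.5], [470.6, 297.0], [439.6, 269.9]]
side panel 9082.5 [[397.4, 206.9], [476.7, 289.4], [417.4, 342.6], [335.5, 248.7]]
side tile 3968.5 [[250.4, 396.1], [319.2, 479.0], [253.1, 479.0], [214.2, 425.0]]
side meter 221.0 [[465.6, 174.8], [426.4, 182.0], [418.5, 173.0], [459.6, 164.7]]
```

View pics/mos.png

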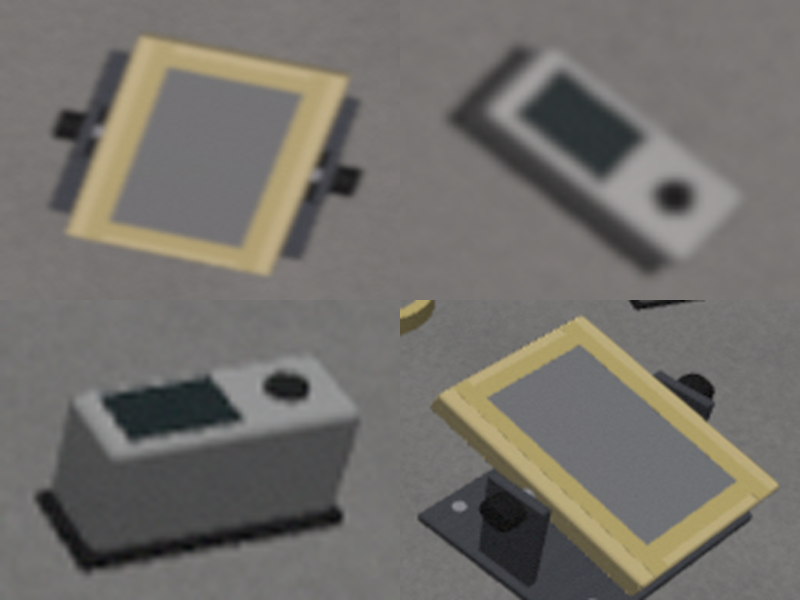

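Run:
```python
from h import *
C={n:viewer.capture(n) for n in("top","side")}
roi={"top":(270,245,380,360),"side":(325,200,485,345)}
Q={}
for n,(x0,y0,x1,y1) in roi.items():
    hsv=cv2.cvtColor(C[n]["img"][y0:y1,x0:x1],cv2.COLOR_RGB2HSV)
    hsv=cv2.resize(hsv,None,fx=4,fy=4,interpolation=cv2.INTER_LINEAR)
    m=((hsv[...,1]>45)).astype(np.uint8)
    cs,h=cv2.findContours(m,cv2.RETR_CCOMP,cv2.CHAIN_APPROX_NONE)
    inn=[cs[i] for i in range(len(cs)) if h[0][i][3]>=0]
    b=max(inn,key=cv2.contourArea)
    q=linequad(b); q=(q+.5)/4-.5+[x0,y0]
    Q[n]=q;print(n,cv2.contourArea(b)/16,q.round(1).tolist())
qt=Q["top"];qs=Q["side"]
import itertools
best=None
for perm in itertools.permutations(range(4)):
    r=[tri(C["top"],qt[i],C["side"],qs[p]) for i,p in enumerate(perm)]
    e=sum(x[1] for x in r)
    if best is None or e<best[0]:best=(e,r,perm)
P=np.array([x[0] for x in best[1]]);print(best[0],[round(x[1],4) for x in best[1]],P.round(4).tolist())
c=P.mean(0);U,S,V=np.linalg.svd(P-c);n=V[2]*np.sign(V[2][2])
print("centre",c,"n",n,"tilt",np.arccos(n[2]),"az uphill",np.arctan2(-n[1],-n[0]))
for i in range(4):
    d=P[(i+1)%4]-P[i];print(np.linalg.norm(d),d/np.linalg.norm(d))
# tile
t=np.array([[190.0, 252.7], [214.7, 258.9], [201.2, 306.8], [176.6, 300.1]])
T=np.array([onplane(C["top"],u,.012) for u in t]);print("tile",T.mean(0),[np.linalg.norm(T[(i+1)%4]-T[i]) for i in range(4)]);d=T[0]-T[3]+T[1]-T[2];print(np.arctan2(d[1],d[0]))
m=np.array([[449.2, 258.1], [480.6, 285.5], [470.6, 297.0], [439.6, 269.9]])
M=np.array([onplane(C["top"],u,.056) for u in m]);print("meter",M.mean(0),[np.linalg.norm(M[(i+1)%4]-M[i]) for i in range(4)]);d=M[1]-M[0]+M[2]-M[3];print(np.arctan2(d[1],d[0]))
ms=np.array([[465.6, 174.8], [426.4, 182.0], [418.5, 173.0], [459.6, 164.7]])
print("meter side",np.array([onplane(C["side"],u,.056) for u in ms]).mean(0))
s=env.observe()
from scipy.spatial.transform import Rotation as R
print(R.from_quat(np.roll(s["tcp_rot"],-1)).as_matrix().round(3))
```

```text
top 2323.875 [[316.0, 270.3], [352.8, 280.8], [335.7, 339.7], [299.7, 329.2]]
side 4306.71875 [[396.4, 221.2], [459.2, 286.9], [423.4, 318.1], [359.2, 246.9]]
0.0026330835124411525 [np.float64(0.0001), np.float64(0.0), np.float64(0.0011), np.float64(0.0014)] [[0.5472, 0.0126, 0.1279], [0.524, -0.0668, 0.1292], [0.3959, -0.0303, 0.0883], [0.4189, 0.0492, 0.0867]]
centre [ 0.47149532 -0.00880946  0.10801375] n [-0.277879    0.0985751   0.95554498] tilt 0.2992936827993617 az uphill -0.3408922525927996
0.0827606171060534 [-0.27922144 -0.96009004  0.01620194]
0.13937650879713637 [-0.91934086  0.26214253 -0.29341725]
0.08275122512741345 [ 0.27728879  0.96057636 -0.02009958]
0.13962896986172244 [ 0.91884278 -0.26189219  0.29519557]
tile [0.53391445 0.29809886 0.012     ] [np.float64(0.06087971132834049), np.float64(0.11674247364046873), np.float64(0.06037784892913671), np.float64(0.1156932394541741)]
-0.25546742167191056
meter [ 0.53371012 -0.31679016  0.056     ] [np.float64(0.09424471389999137), np.float64(0.03531853427760306), np.float64(0.09288707546953238), np.float64(0.035445227681954974)]
-2.304751074318523
meter side [ 0.53157462 -0.31410648  0.056     ]
[[-0.     0.344 -0.939]
 [ 0.    -0.939 -0.344]
 [-1.    -0.    -0.   ]]
```

Panel: tilt about 0.30 rad, yaw about -0.28, face centre (0.4715,-0.009,0.108). Tile: (0.534,0.298), yaw -0.255. Meter: (0.533,-0.315), yaw 0.837. I'll move above the meter.

Emit:
servo_tool(
  travel=[
    [0.007,-0.007,-0.039],
    [0.007,-0.007,-0.039],
    [0.007,-0.007,-0.039],
    [0.007,-0.007,-0.039],
    [0.007,-0.007,-0.039],
  ],
  spin=[0,0,0,0,0],
  hand=[1,1,1,1,1],
)

```text
t: 0.77
position: [0.3605, -0.4189, 0.1955]
tcp_rot: [-0.12, -0.697, -0.117, 0.698]
force: [-0.2, -0.3, 0.9]
grip_width: 0.0853
```

Emit:
servo_tool(
  travel=[
    [0.007,-0.007,-0.039],
    [0.007,-0.007,-0.039],
    [0.007,-0.007,-0.039],
    [0.007,-0.007,-0.039],
    [0.007,-0.007,-0.039],
  ],
  spin=[0,0,0,0,0],
  hand=[1,1,1,1,1],
)

```text
t: 1.18
position: [0.5385, -0.3161, 0.159]
tcp_rot: [-0.12, -0.697, -0.117, 0.697]
force: [0.3, -0.6, -0.3]
grip_width: 0.0854
```

Emit:
servo_tool(
  travel=[
    [0,0,0],
    [0,0,0],
    [0,0,0],
    [0,0,0],
    [0,0,0],
  ],
  spin=[-0.12,-0.12,-0.12,-0.12,-0.01],
  hand=[1,1,1,1,1],
)

```text
t: 1.6
position: [0.5457, -0.3082, 0.155]
tcp_rot: [-0.292, -0.643, -0.292, 0.645]
force: [0.2, -0.0, -0.1]
grip_width: 0.0855
```

```bash
cat >> h.py <<'E'
from scipy.spatial.transform import Rotation as Ro
def tool():
    s=env.observe();return Ro.from_quat(np.roll(s["tcp_rot"],-1)).as_matrix(),np.array(s["position"]),s
def wray(c,RT,uv):
    K=c["intrinsics"];v=(np.array(uv)-[K[0,2],K[1,2]])/K[0,0];th=np.linalg.norm(v)
    d=np.array([*(v/max(th,1e-9)*np.sin(th)),np.cos(th)])
    M=c["tool_from_camera"];R,p=RT[:2]
    return R@M[:3,3]+p, R@(M[:3,:3]@d)
def wplane(c,RT,uv,z):
    o,d=wray(c,RT,uv);return o+d*(z-o[2])/d[2]
def wproj(c,RT,X):
    M=c["tool_from_camera"];R,p=RT[:2]
    x=R.T@(np.asarray(X)-p);x=M[:3,:3].T@(x-M[:3,3]);th=np.arctan2(np.hypot(x[0],x[1]),x[2])
    K=c["intrinsics"];return np.array([K[0,2],K[1,2]])+K[0,0]*th*x[:2]/np.hypot(x[0],x[1])
E
python3 - <<'E'
from h import *
RT=tool();c=viewer.capture("wrist");cv2.imwrite("pics/w1.png",c["img"][:,:,::-1])
print(RT[0].round(3),RT[1],"yaw jaw",np.arctan2(RT[0][1,1],RT[0][0,1]))
hsv=cv2.cvtColor(c["img"],cv2.COLOR_RGB2HSV)
E
```

```text
[[-0.002  0.752 -0.659]
 [-0.001 -0.659 -0.752]
 [-1.    -0.001  0.002]] [ 0.54565812 -0.30823573  0.15499556] yaw jaw -0.719101235449624
```

View pics/w1.png

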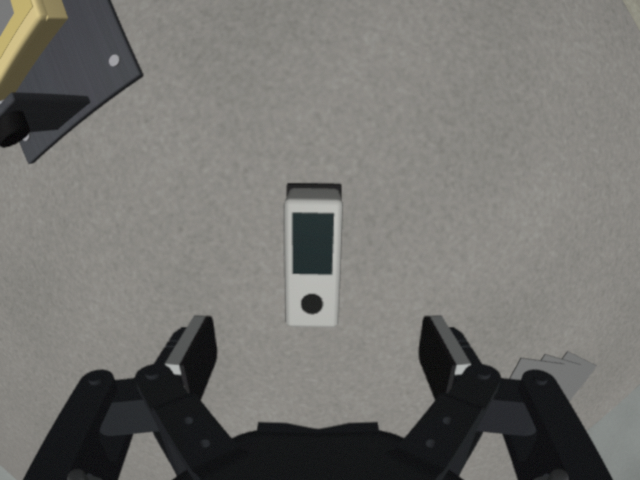

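The meter is seen square-on with its top face at columns 287-340 and rows 199-325. I'll locate it precisely.

Run:
```python
from h import *
RT=tool();c=viewer.capture("wrist")
g=cv2.cvtColor(c["img"],cv2.COLOR_RGB2GRAY)[170:340,270:360]
m=(g>165).astype(np.uint8)
cs,_=cv2.findContours(m,cv2.RETR_EXTERNAL,cv2.CHAIN_APPROX_NONE);b=max(cs,key=cv2.contourArea)
q=linequad(b)+[270,170];print(q.round(1).tolist(),cv2.contourArea(b))
P=np.array([wplane(c,RT,u,.056) for u in q]);ce=P.mean(0);print(P.round(4).tolist(),ce)
L=[np.linalg.norm(P[(i+1)%4]-P[i]) for i in range(4)];print(L)
i=int(np.argmax(L));d=P[(i+1)%4]-P[i];j=(i+2)%4;d2=P[(j+1)%4]-P[j];print("yaw",np.arctan2(d[1],d[0]),np.arctan2(-d2[1],-d2[0]))
B=np.array([wplane(c,RT,u,.006) for u in [(287.5,183.5),(341.5,183.5)]]);print("base end",B.mean(0),np.linalg.norm(B[0]-B[1]))
print("to centre in tool axes",RT[0].T@(ce-RT[1]))
```

```text
[[288.0, 202.0], [339.0, 202.0], [334.5, 324.0], [288.0, 324.0]] 5964.5
[[0.5532, -0.2705, 0.056], [0.5786, -0.293, 0.056], [0.5165, -0.3609, 0.056], [0.4903, -0.3379, 0.056]] [ 0.53467531 -0.31559518  0.056     ]
[np.float64(0.03383370572356303), np.float64(0.0920413189118138), np.float64(0.03485099145952366), np.float64(0.0921950935544176)]
yaw 0.8200435471307965 0.8310516053786445
base end [ 0.56950154 -0.27807691  0.006     ] 0.04278011827973001
to centre in tool axes [ 0.09907256 -0.00325903  0.01247648]
```

Emit:
servo_tool(
  travel=[
    [0.02,-0.003,0.013],
    [0.03,0,0],
    [0.03,0,0],
    [0.03,0,0],
    [0.02,0,0],
  ],
  spin=[0.015,0,0,0,0],
  hand=[1,1,1,1,1],
)

```text
t: 2.12
position: [0.5366, -0.3204, 0.0273]
tcp_rot: [0.283, 0.652, 0.273, -0.649]
force: [-0.3, 0.1, 0.6]
grip_width: 0.0853
```

Emit:
servo_tool(
  travel=[
    [0,0,0],
    [0,0,0],
  ],
  spin=[0,0],
  hand=[1,1],
)

```text
t: 2.28
position: [0.5347, -0.3196, 0.0235]
tcp_rot: [0.278, 0.652, 0.273, -0.651]
force: [-0.1, 0.7, 1.1]
grip_width: 0.0854
```

Run:
```python
from h import *
RT=tool();print(RT[0].round(3),np.arctan2(RT[0][1,1],RT[0][0,1]),RT[0].T@(np.array([.5346,-.3163,.012])-RT[1]))
```

```text
[[ 0.004  0.718 -0.697]
 [-0.007 -0.697 -0.718]
 [-1.     0.007  0.002]] -0.770544769994463 [ 0.01145604 -0.00246724 -0.00227967]
```

Emit:
servo_tool(
  travel=[
    [0.011,-0.0025,-0.002],
    [0,0,0],
    [0,0,0],
  ],
  spin=[-0.035,0,0],
  hand=[1,1,1],
)

```text
t: 2.53
position: [0.5356, -0.318, 0.0162]
tcp_rot: [0.289, 0.648, 0.281, -0.646]
force: [0.8, 0.0, 0.2]
grip_width: 0.0854
```

Emit:
servo_tool(
  travel=[
    [0,0,0],
    [0,0,0],
    [0,0,0],
    [0,0,0],
    [0,0,0],
  ],
  spin=[0,0,0,0,0],
  hand=[-1,-1,-1,-1,-1],
  newtons=30,
)

```text
t: 2.95
position: [0.537, -0.3193, 0.0214]
tcp_rot: [0.29, 0.65, 0.277, -0.646]
force: [0.0, -0.3, -3.6]
grip_width: 0.0398
```

Emit:
servo_tool(
  travel=[
    [0,0,0],
    [0,0,0],
    [0,0,0],
  ],
  spin=[0,0,0],
  hand=[-1,-1,-1],
)

```text
t: 3.2
position: [0.5368, -0.3192, 0.0211]
tcp_rot: [0.29, 0.65, 0.278, -0.646]
force: [-0.8, 0.3, 1.4]
grip_width: 0.0396
```

Run:
```python
from h import *
RT=tool();c=viewer.capture("wrist");cv2.imwrite("pics/w2.png",c["img"][:,:,::-1])
print(RT[0].round(3),np.arctan2(RT[0][1,1],RT[0][0,1]),RT[1],RT[2]["joints"],RT[2]["force"])
```

```text
[[ 0.012  0.735 -0.678]
 [-0.014 -0.678 -0.735]
 [-1.     0.018  0.002]] -0.7450197628201859 [ 0.53679496 -0.31921788  0.02110446] [-0.72471817  0.71076267  1.36008639 -0.00285875  1.05273888  0.02171398] [-0.76546334  0.25018846  1.3971619 ]
```

View pics/w2.png

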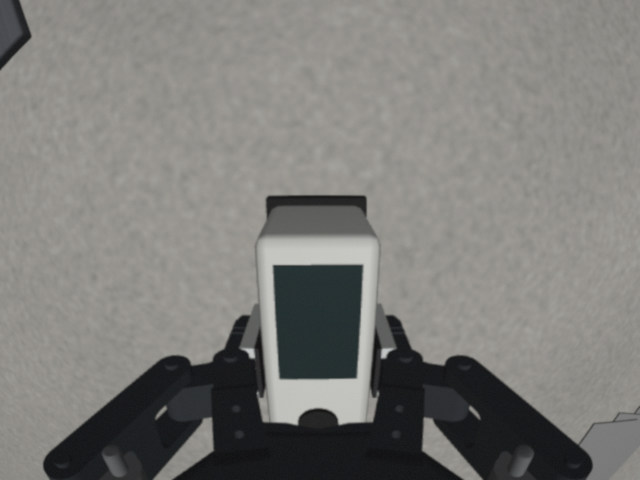

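Gripped at 39.6 mm. The meter sits square between the pads. Next I lift, then carry it over to the tile.

Emit:
servo_tool(
  travel=[
    [-0.02,0,0],
    [-0.04,0,0],
    [-0.04,0,0],
    [-0.04,0,0],
    [-0.04,0,0],
  ],
  spin=[0,0,0,0,0],
  hand=[-1,-1,-1,-1,-1],
)

```text
t: 3.67
position: [0.5313, -0.3142, 0.1954]
tcp_rot: [-0.281, -0.646, -0.286, 0.65]
force: [1.2, -0.9, -3.9]
grip_width: 0.0398
```

Emit:
servo_tool(
  travel=[
    [-0.01,0,0],
    [0,0,0],
  ],
  spin=[0,0],
  hand=[-1,-1],
)

```text
t: 3.83
position: [0.5331, -0.3156, 0.2146]
tcp_rot: [0.286, 0.648, 0.281, -0.648]
force: [-0.6, 0.7, -4.0]
grip_width: 0.0396
```

Run:
```python
from h import *
RT=tool()
print(RT[0].round(3),np.arctan2(RT[0][1,1],RT[0][0,1]),RT[1],RT[2]["force"])
print(RT[0].T@(np.array([.534,.298,.22])-RT[1]))
```

```text
[[ 0.003  0.735 -0.678]
 [-0.006 -0.678 -0.735]
 [-1.     0.007  0.002]] -0.745547377783757 [ 0.53313874 -0.3155668   0.21460822] [-0.55708413  0.7408712  -3.95004072]
[-0.00918761 -0.4155508  -0.45136144]
```

Emit:
servo_tool(
  travel=[
    [-0.001,-0.026,-0.028],
    [-0.001,-0.026,-0.028],
    [-0.001,-0.026,-0.028],
    [-0.001,-0.026,-0.028],
    [-0.001,-0.026,-0.028],
  ],
  spin=[0,0,0,0,0],
  hand=[-1,-1,-1,-1,-1],
)

```text
t: 4.25
position: [0.5308, -0.1248, 0.2111]
tcp_rot: [-0.281, -0.648, -0.279, 0.651]
force: [0.9, -0.4, -3.8]
grip_width: 0.0396
```

Emit:
servo_tool(
  travel=[
    [-0.001,-0.026,-0.028],
    [-0.001,-0.026,-0.028],
    [-0.001,-0.026,-0.028],
    [-0.001,-0.026,-0.028],
    [-0.001,-0.026,-0.028],
  ],
  spin=[0,0,0,0,0],
  hand=[-1,-1,-1,-1,-1],
)

```text
t: 4.67
position: [0.5279, 0.0759, 0.2071]
tcp_rot: [-0.277, -0.644, -0.281, 0.655]
force: [0.9, -0.7, -4.1]
grip_width: 0.0396
```

Emit:
servo_tool(
  travel=[
    [-0.001,-0.026,-0.028],
    [-0.001,-0.026,-0.028],
    [-0.001,-0.026,-0.028],
    [-0.001,-0.026,-0.028],
    [0,0,0],
  ],
  spin=[0,0,0,0,0],
  hand=[-1,-1,-1,-1,-1],
)

```text
t: 5.08
position: [0.5243, 0.2422, 0.2022]
tcp_rot: [-0.277, -0.639, -0.285, 0.659]
force: [-0.9, -0.7, -4.7]
grip_width: 0.0396
```

Emit:
servo_tool(
  travel=[
    [0,0,0],
    [0,0,0],
    [0,0,0],
    [0,0,0],
    [0,0,0],
  ],
  spin=[0.12,0.12,0.12,0.12,0.12],
  hand=[-1,-1,-1,-1,-1],
)

```text
t: 5.5
position: [0.5205, 0.2455, 0.1921]
tcp_rot: [-0.071, -0.687, -0.071, 0.719]
force: [0.7, -0.2, -2.8]
grip_width: 0.0398
```

Emit:
servo_tool(
  travel=[
    [0,0,0],
    [0,0,0],
    [0,0,0],
    [0,0,0],
    [0,0,0],
  ],
  spin=[0.12,0.12,0.12,0.1,0],
  hand=[-1,-1,-1,-1,-1],
)

```text
t: 5.92
position: [0.5175, 0.2446, 0.1826]
tcp_rot: [0.094, -0.679, 0.106, 0.72]
force: [-0.0, 0.3, -3.6]
grip_width: 0.0395
```

Run:
```python
from h import *
RT=tool();c=viewer.capture("wrist");cv2.imwrite("pics/w3.png",c["img"][:,:,::-1])
print(RT[0].round(3),np.arctan2(RT[0][1,1],RT[0][0,1]),RT[1],RT[2]["force"])
print(RT[0].T@(np.array([.534,.298,.15])-RT[1]))
t=viewer.capture("top");cv2.imwrite("pics/t3.png",t["img"][:,:,::-1])
```

```text
[[-0.06  -0.279 -0.958]
 [-0.009 -0.96   0.28 ]
 [-0.998  0.025  0.055]] -1.853991595827079 [0.51754979 0.24459702 0.18259666] [-0.03121861  0.33199802 -3.63466874]
[ 0.03109443 -0.05667024 -0.00257868]
```

View pics/w3.png

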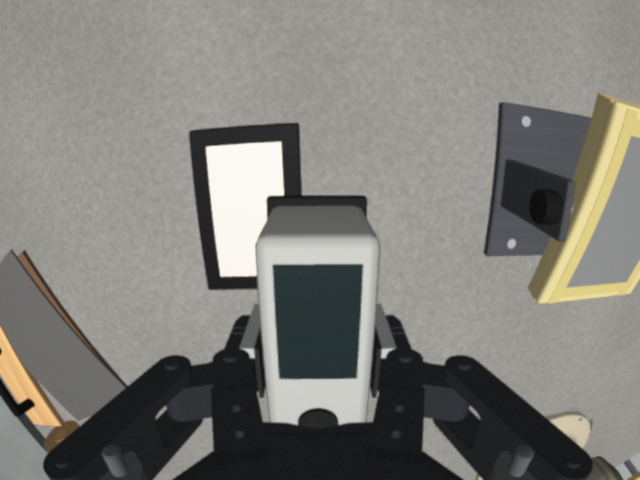

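View pics/t3.png

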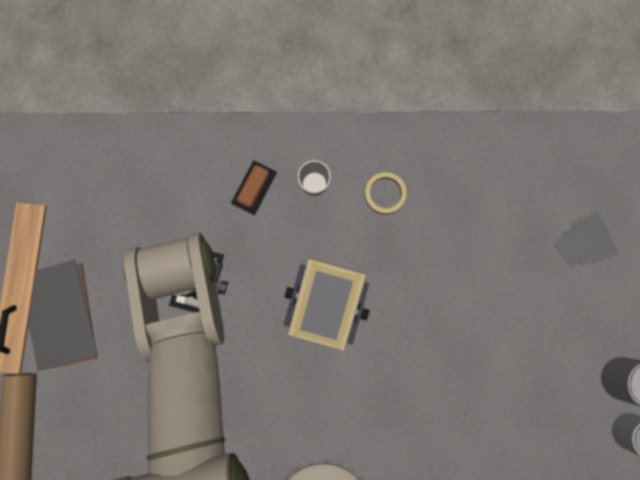

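The meter sits unchanged in the grip. The reference tile is at columns 206-285 and rows 141-278, ahead and to the left. The bystanders are untouched.

```bash
cat >> h.py <<'E'
def wtool(c,uv,x):
    """point in tool coords where pixel ray meets plane tool-x = x"""
    o,d=wray(c,(np.eye(3),np.zeros(3)),uv);return o+d*(x-o[0])/d[0]
def rep(tgt=None):
    RT=tool();R=RT[0]
    print("pos",RT[1].round(4),"t",RT[2]["t"],"jawyaw",round(np.arctan2(R[1,1],R[0,1]),3),"toolx",R[:,0].round(3),"yz,zz",R[2,1:].round(3),"F",RT[2]["force"].round(1),"w",round(RT[2]["grip_width"],4),"j",RT[2]["joints"].round(2))
    if tgt is not None: print("to tgt in tool",(R.T@(np.array(tgt)-RT[1])).round(4))
    return RT
E
python3 - <<'E'
from h import *
RT=rep([.534,.298,.15])
c=viewer.capture("wrist")
for uv in [(267,196),(366,196)]: print(wtool(c,uv,.015),wtool(c,uv,.021-.006+.005))
for uv in [(258,245),(378,245)]: print(wtool(c,uv,.021-.056))
g=cv2.cvtColor(c["img"],cv2.COLOR_RGB2GRAY)
for uv in [(206,146),(283,141),(219,278)]: print("tile corner",wplane(c,RT,uv,.012).round(4))
E
```

```text
pos [0.5176 0.2446 0.1829] t 6.0167 jawyaw -1.847 toolx [-0.059 -0.009 -0.998] yz,zz [0.025 0.055] F [-0.3  0.8 -3.5] w 0.0394 j [0.23 0.48 1.27 0.01 1.45 2.08]
to tgt in tool [ 0.0314 -0.0566 -0.0029]
[ 0.015      -0.02234909 -0.05257306] [ 0.02       -0.02303944 -0.05168336]
[ 0.015       0.02063613 -0.05257593] [ 0.02        0.0213021  -0.05168631]
[-0.035      -0.01881139 -0.04617728]
[-0.035       0.01826988 -0.04618869]
tile corner [0.6011 0.3149 0.012 ]
tile corner [0.5848 0.2512 0.012 ]
tile corner [0.4825 0.347  0.012 ]
```

Emit:
servo_tool(
  travel=[
    [0.002,-0.012,-0.001],
    [0.002,-0.012,-0.001],
    [0.002,-0.012,-0.001],
    [0.002,-0.012,0],
    [0.002,-0.008,0],
  ],
  spin=[0,0,0,0,0],
  hand=[-1,-1,-1,-1,-1],
)

```text
t: 6.48
position: [0.5369, 0.3021, 0.1705]
tcp_rot: [0.09, -0.68, 0.101, 0.72]
force: [0.4, 0.4, -3.4]
grip_width: 0.0397
```

Run:
```python
from h import *
rep([.534,.2985,.033])
```

```text
pos [0.5369 0.3021 0.1705] t 6.4833 jawyaw -1.841 toolx [-0.058 -0.008 -0.998] yz,zz [0.023 0.054] F [ 0.4  0.4 -3.4] w 0.0397 j [0.32 0.57 1.16 0.01 1.47 2.16]
to tgt in tool [ 0.1375  0.001  -0.0056]
```

Emit:
servo_tool(
  travel=[
    [0.02,0,0],
    [0.02,0,0],
    [0.02,0,0],
    [0.02,0,0],
    [0,0,0],
  ],
  spin=[0,0,0,0,0],
  hand=[-1,-1,-1,-1,-1],
)

```text
t: 6.9
position: [0.5332, 0.3086, 0.0862]
tcp_rot: [0.088, -0.682, 0.098, 0.72]
force: [-0.6, 0.2, -4.2]
grip_width: 0.0396
```

Run:
```python
from h import *
rep([.534,.2985,.033])
```

```text
pos [0.5332 0.3086 0.0862] t 6.9 jawyaw -1.834 toolx [-0.055 -0.007 -0.998] yz,zz [0.021 0.052] F [-0.6  0.2 -4.2] w 0.0396 j [0.33 0.65 1.27 0.01 1.28 2.16]
to tgt in tool [ 0.0532  0.0084 -0.0061]
```

Emit:
servo_tool(
  travel=[
    [0.012,0.006,-0.004],
    [0.012,0.002,-0.002],
    [0.012,0,0],
    [0,0,0],
  ],
  spin=[0,0,0,0],
  hand=[-1,-1,-1,-1],
)

```text
t: 7.23
position: [0.5365, 0.3019, 0.0507]
tcp_rot: [0.087, -0.683, 0.096, 0.719]
force: [-0.8, -0.1, -3.6]
grip_width: 0.0396
```

Run:
```python
from h import *
rep([.534,.2985,.033])
```

```text
pos [0.5365 0.3019 0.0507] t 7.2333 jawyaw -1.83 toolx [-0.053 -0.006 -0.999] yz,zz [0.02 0.05] F [-0.8 -0.1 -3.6] w 0.0396 j [0.32 0.69 1.31 0.01 1.2  2.14]
to tgt in tool [0.0179 0.0036 0.0006]
```

Emit:
servo_tool(
  travel=[
    [0.007,0.003,0],
    [0.005,0,0],
    [0,0,0],
  ],
  spin=[0,0,0],
  hand=[-1,-1,-1],
  newtons=22,
)

```text
t: 7.48
position: [0.5365, 0.3002, 0.0405]
tcp_rot: [0.087, -0.684, 0.095, 0.718]
force: [-0.5, -0.4, -3.5]
grip_width: 0.039
```

Emit:
servo_tool(
  travel=[
    [0.002,0,0],
    [0.002,0,0],
  ],
  spin=[0,0],
  hand=[-1,-1],
)

```text
t: 7.65
position: [0.537, 0.3006, 0.0376]
tcp_rot: [0.088, -0.685, 0.095, 0.717]
force: [1.0, -0.0, -2.6]
grip_width: 0.0398
```

Run:
```python
from h import *
rep([.534,.2985,.033])
```

```text
pos [0.537  0.3006 0.0376] t 7.65 jawyaw -1.829 toolx [-0.047 -0.004 -0.999] yz,zz [0.016 0.045] F [ 1.  -0.  -2.6] w 0.0398 j [0.31 0.7  1.33 0.01 1.16 2.14]
to tgt in tool [0.0048 0.0027 0.0022]
```

Emit:
servo_tool(
  travel=[
    [0.003,0.002,0.001],
    [0.003,0,0],
  ],
  spin=[0,0],
  hand=[-1,-1],
)

```text
t: 7.82
position: [0.5352, 0.2995, 0.0332]
tcp_rot: [0.088, -0.685, 0.094, 0.717]
force: [-13.3, -0.9, 17.8]
grip_width: 0.0395
```

Emit:
servo_tool(
  travel=[
    [0.003,0,0],
    [0.003,0,0],
  ],
  spin=[0,0],
  hand=[-1,-1],
)

```text
t: 7.98
position: [0.5351, 0.2995, 0.0329]
tcp_rot: [0.088, -0.686, 0.094, 0.716]
force: [-9.3, -5.2, 23.3]
grip_width: 0.0396
```

Run:
```python
from h import *
rep([.534,.2985,.033])
```

```text
pos [0.5351 0.2995 0.0329] t 7.9833 jawyaw -1.828 toolx [-0.042 -0.002 -0.999] yz,zz [0.013 0.04 ] F [-9.3 -5.2 23.3] w 0.0396 j [0.31 0.7  1.34 0.01 1.14 2.14]
to tgt in tool [-0.      0.0012  0.0008]
```

Emit:
servo_tool(
  travel=[
    [0.002,0,0],
    [0.001,0,0],
    [0.001,0,0],
  ],
  spin=[0,0,0],
  hand=[-1,-1,-1],
)

```text
t: 8.23
position: [0.5351, 0.2994, 0.033]
tcp_rot: [0.089, -0.688, 0.093, 0.714]
force: [-2.5, -2.5, 7.9]
grip_width: 0.0401
```

Run:
```python
from h import *
rep([.534,.2985,.033])
c=viewer.capture("side");cv2.imwrite("pics/s4.png",c["img"][:,:,::-1])
c=viewer.capture("wrist");cv2.imwrite("pics/w4.png",c["img"][:,:,::-1])
```

```text
pos [0.5351 0.2994 0.033 ] t 8.2333 jawyaw -1.828 toolx [-0.038 -0.001 -0.999] yz,zz [0.011 0.037] F [-2.5 -2.5  7.9] w 0.0401 j [0.31 0.7  1.35 0.01 1.14 2.14]
to tgt in tool [0.     0.0012 0.0008]
```

View pics/s4.png

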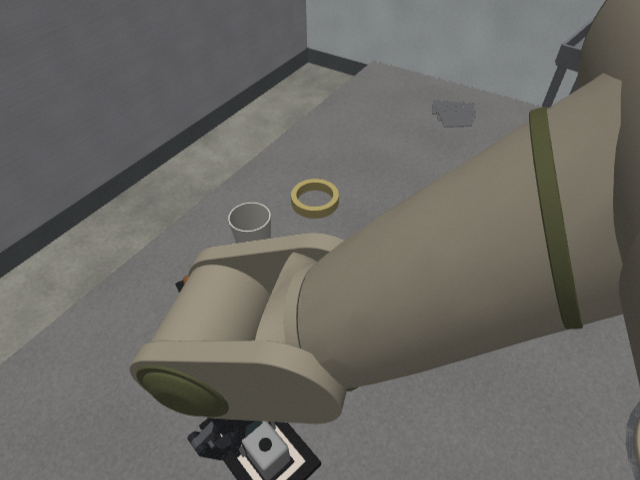

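View pics/w4.png

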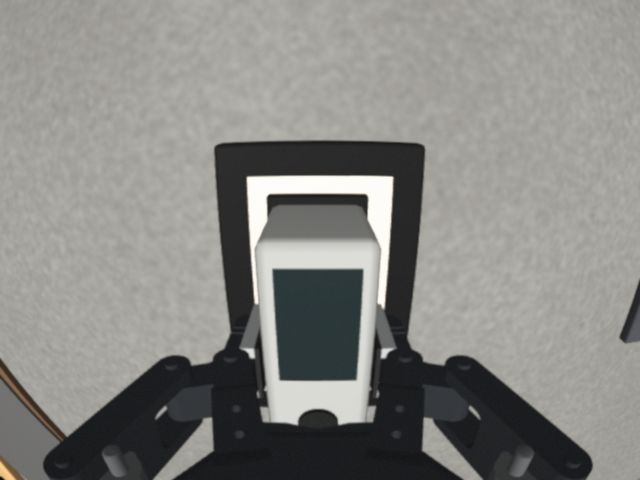

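Centred on the tile: the gaps either side of the base are 21 and 25 px, and the end gap is 18 px, about 8 mm. I keep it pressed a little longer.

Emit:
servo_tool(
  travel=[
    [0.002,0,0],
    [0.002,0,0],
    [0.002,0,0],
    [0.002,0,0],
    [0.002,0,0],
  ],
  spin=[0,0,0,0,0],
  hand=[-1,-1,-1,-1,-1],
)

```text
t: 8.75
position: [0.5352, 0.2993, 0.0328]
tcp_rot: [0.089, -0.69, 0.092, 0.713]
force: [-6.3, -4.3, 17.9]
grip_width: 0.0397
```

Emit:
servo_tool(
  travel=[
    [0.002,0,0],
    [0.002,0,0],
    [0.002,0,0],
    [0.002,0,0],
    [0.002,0,0],
  ],
  spin=[0,0,0,0,0],
  hand=[-1,-1,-1,-1,-1],
)

```text
t: 9.17
position: [0.5353, 0.2992, 0.0328]
tcp_rot: [0.09, -0.692, 0.091, 0.711]
force: [-7.1, -3.9, 16.8]
grip_width: 0.0395
```

Run:
```python
from h import *
rep([.534,.2985,.033])
c=viewer.capture("wrist");cv2.imwrite("pics/w5.png",c["img"][:,:,::-1])
```

```text
pos [0.5353 0.2992 0.0328] t 9.1667 jawyaw -1.828 toolx [-0.027  0.002 -1.   ] yz,zz [0.005 0.027] F [-7.1 -3.9 16.8] w 0.0395 j [0.31 0.69 1.35 0.01 1.12 2.14]
to tgt in tool [-0.0002  0.001   0.0011]
```

View pics/w5.png

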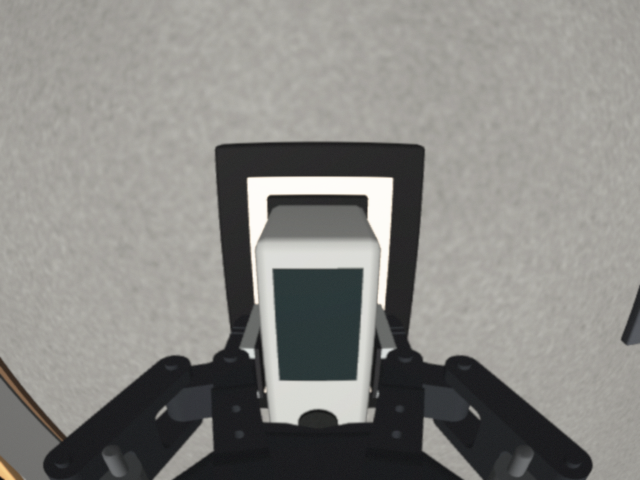

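Zeroed: pressed flat for over 1 s at about 12-20 N. Next I lift and carry the meter to the panel.

Emit:
servo_tool(
  travel=[
    [-0.02,0,0],
    [-0.035,0,0],
    [-0.035,0,0],
    [-0.035,0,0],
    [-0.035,0,0],
  ],
  spin=[0,0,0,0,0],
  hand=[-1,-1,-1,-1,-1],
  newtons=30,
)

```text
t: 9.63
position: [0.5364, 0.2973, 0.1889]
tcp_rot: [0.088, -0.685, 0.094, 0.717]
force: [1.2, 0.1, -3.0]
grip_width: 0.0397
```

Emit:
servo_tool(
  travel=[
    [-0.01,0.02,-0.001],
    [0,0.03,-0.001],
    [0,0.03,-0.001],
    [0,0.03,-0.001],
    [0,0.03,-0.001],
  ],
  spin=[0,0,0,0,0],
  hand=[-1,-1,-1,-1,-1],
)

```text
t: 10.05
position: [0.5083, 0.1615, 0.2072]
tcp_rot: [0.087, -0.691, 0.089, 0.712]
force: [0.2, 0.0, -3.2]
grip_width: 0.0397
```

Run:
```python
from h import *
rep([.484,-.0125,.19])
```

```text
pos [0.5083 0.1615 0.2072] t 10.05 jawyaw -1.821 toolx [-0.029  0.001 -1.   ] yz,zz [0.006 0.029] F [ 0.2  0.  -3.2] w 0.0397 j [0.08 0.38 1.37 0.   1.42 1.9 ]
to tgt in tool [ 0.0177  0.1745 -0.02  ]
```

Emit:
servo_tool(
  travel=[
    [0,0.03,-0.003],
    [0,0.03,-0.003],
    [0,0.03,-0.003],
    [0,0.03,-0.003],
    [0,0.03,-0.003],
  ],
  spin=[0.03,0,0,0,0],
  hand=[-1,-1,-1,-1,-1],
)

```text
t: 10.47
position: [0.4788, 0.0065, 0.2059]
tcp_rot: [0.098, -0.689, 0.1, 0.711]
force: [0.9, -1.5, -3.5]
grip_width: 0.0393
```

Emit:
servo_tool(
  travel=[
    [0,0.015,-0.003],
    [0,0,0],
    [0,0,0],
  ],
  spin=[0,0,0],
  hand=[-1,-1,-1],
)

```text
t: 10.72
position: [0.4763, -0.0145, 0.2049]
tcp_rot: [0.1, -0.688, 0.103, 0.711]
force: [-0.4, 0.7, -4.7]
grip_width: 0.0399
```

Run:
```python
from h import *
rep([.484,-.0125,.19])
c=viewer.capture("wrist");cv2.imwrite("pics/w6.png",c["img"][:,:,::-1])
```

```text
pos [ 0.4763 -0.0145  0.2049] t 10.7167 jawyaw -1.858 toolx [-0.032  0.    -0.999] yz,zz [0.009 0.031] F [-0.4  0.7 -4.7] w 0.0399 j [-0.27  0.29  1.52 -0.01  1.36  1.59]
to tgt in tool [ 0.0146 -0.0042 -0.0073]
```

View pics/w6.png

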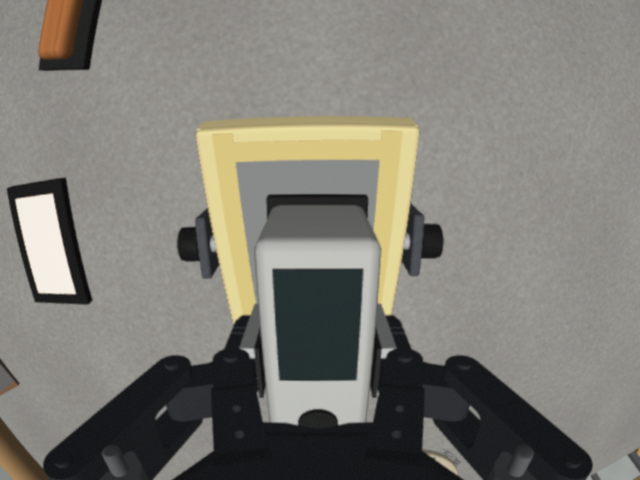

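Run:
```python
from h import *
RT=tool();c=viewer.capture("wrist")
a=wplane(c,RT,(236.5,163),.1287);b=wplane(c,RT,(380,160),.1287);print(a,b,np.linalg.norm(a-b),np.arctan2(*(a-b)[:2][::-1])-np.pi/2,(a+b)/2)
```

```text
[0.54739509 0.01445054 0.1287    ] [ 0.52482776 -0.06711251  0.1287    ] 0.08462751111874156 -0.2699327097205888 [ 0.53611142 -0.02633098  0.1287    ]
```

Emit:
servo_tool(
  travel=[
    [0.012,-0.003,-0.006],
    [0.012,0,0],
    [0.01,0,0],
    [0,0,0],
    [0,0,0],
  ],
  spin=[0,0,0,0,0],
  hand=[-1,-1,-1,-1,-1],
  newtons=20,
)

```text
t: 11.23
position: [0.4832, -0.0073, 0.1697]
tcp_rot: [0.097, -0.689, 0.099, 0.711]
force: [-0.9, 0.2, -3.6]
grip_width: 0.0396
```

Run:
```python
from h import *
rep([.484,-.0125,.15])
```

```text
pos [ 0.4832 -0.0073  0.1697] t 11.2333 jawyaw -1.849 toolx [-0.03   0.001 -1.   ] yz,zz [0.008 0.03 ] F [-0.9  0.2 -3.6] w 0.0396 j [-0.26  0.34  1.56 -0.01  1.27  1.59]
to tgt in tool [ 0.0197  0.0047 -0.0028]
```

Emit:
servo_tool(
  travel=[
    [0.006,0.004,-0.002],
    [0.005,0,0],
    [0,0,0],
  ],
  spin=[0,0,0],
  hand=[-1,-1,-1],
)

```text
t: 11.48
position: [0.4844, -0.0107, 0.1589]
tcp_rot: [0.096, -0.69, 0.099, 0.71]
force: [-1.0, 0.8, -2.9]
grip_width: 0.0397
```

Emit:
servo_tool(
  travel=[
    [0.0025,0,0],
    [0.0025,0,0],
  ],
  spin=[0,0],
  hand=[-1,-1],
)

```text
t: 11.65
position: [0.4846, -0.0109, 0.1541]
tcp_rot: [0.096, -0.691, 0.099, 0.71]
force: [0.6, 0.4, -2.2]
grip_width: 0.0395
```

Run:
```python
from h import *
rep([.484,-.0125,.15])
```

```text
pos [ 0.4846 -0.0109  0.1541] t 11.65 jawyaw -1.847 toolx [-0.027 -0.    -1.   ] yz,zz [0.007 0.026] F [ 0.6  0.4 -2.2] w 0.0395 j [-0.26  0.36  1.58 -0.01  1.23  1.59]
to tgt in tool [0.0041 0.0017 0.0001]
```

Emit:
servo_tool(
  travel=[
    [0.002,0,0.001],
    [0.002,0,0.002],
    [0.002,0,0.002],
  ],
  spin=[0,0,0],
  hand=[-1,-1,-1],
)

```text
t: 11.9
position: [0.4798, -0.0096, 0.1479]
tcp_rot: [0.096, -0.691, 0.099, 0.709]
force: [0.9, -0.0, 0.7]
grip_width: 0.0398
```

Emit:
servo_tool(
  travel=[
    [0.002,0,0.002],
    [0.002,0,0.002],
    [0.002,0,0.002],
  ],
  spin=[0,0,0],
  hand=[-1,-1,-1],
)

```text
t: 12.15
position: [0.4758, -0.0085, 0.1437]
tcp_rot: [0.096, -0.694, 0.099, 0.706]
force: [1.3, -0.4, 2.6]
grip_width: 0.0397
```

Run:
```python
from h import *
rep([.460,-.0055,.127])
```

```text
pos [ 0.4758 -0.0085  0.1437] t 12.15 jawyaw -1.848 toolx [-0.017 -0.002 -1.   ] yz,zz [0.007 0.016] F [ 1.3 -0.4  2.6] w 0.0397 j [-0.26  0.35  1.63 -0.01  1.18  1.59]
to tgt in tool [0.017  0.0013 0.0157]
```

Emit:
servo_tool(
  travel=[
    [0.0025,0,0.002],
    [0.0025,0,0.002],
    [0.0025,0,0.002],
    [0.0025,0,0.002],
  ],
  spin=[0,0,0,0],
  hand=[-1,-1,-1,-1],
)

```text
t: 12.48
position: [0.4684, -0.0065, 0.1344]
tcp_rot: [0.096, -0.696, 0.099, 0.704]
force: [1.7, 0.7, 3.4]
grip_width: 0.0398
```

Run:
```python
from h import *
rep([.460,-.0055,.127])
c=viewer.capture("wrist");cv2.imwrite("pics/w7.png",c["img"][:,:,::-1])
c=viewer.capture("side");cv2.imwrite("pics/s7.png",c["img"][:,:,::-1])
```

```text
pos [ 0.4684 -0.0065  0.1344] t 12.4833 jawyaw -1.848 toolx [-0.012 -0.004 -1.   ] yz,zz [0.007 0.011] F [1.7 0.7 3.4] w 0.0398 j [-0.26  0.35  1.66 -0.01  1.14  1.59]
to tgt in tool [0.0075 0.0013 0.0083]
```

View pics/s7.png

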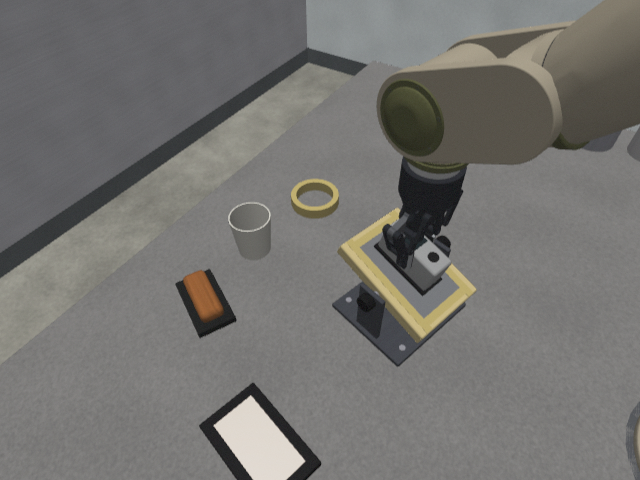

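View pics/w7.png

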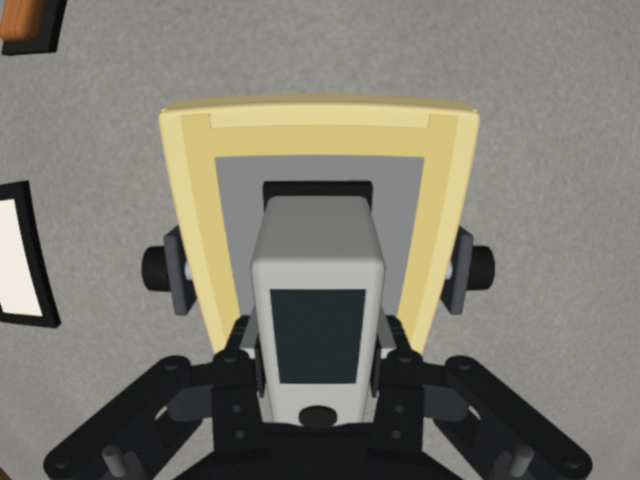

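The meter is pivoting in the pads as planned: its top edge has moved from row 238 to row 262. Contact is about 7 N and the panel is still. I continue.

Emit:
servo_tool(
  travel=[
    [0.0025,0,0.0025],
    [0.0025,0,0.0025],
    [0.002,0,0.002],
  ],
  spin=[0,0,0],
  hand=[-1,-1,-1],
)

```text
t: 12.83
position: [0.4632, -0.005, 0.1288]
tcp_rot: [0.095, -0.698, 0.1, 0.702]
force: [4.2, -3.7, 36.2]
grip_width: 0.0399
```

Run:
```python
from h import *
rep([.460,-.0055,.127])
```

```text
pos [ 0.4632 -0.005   0.1288] t 12.8333 jawyaw -1.848 toolx [-0.007 -0.005 -1.   ] yz,zz [0.007 0.005] F [ 4.2 -3.7 36.2] w 0.0399 j [-0.26  0.35  1.69 -0.01  1.11  1.59]
to tgt in tool [0.0018 0.0013 0.0029]
```

Emit:
servo_tool(
  travel=[
    [-0.0005,0,0],
  ],
  spin=[0],
  hand=[-1],
)

```text
t: 12.92
position: [0.4629, -0.005, 0.1294]
tcp_rot: [0.095, -0.698, 0.1, 0.702]
force: [0.3, -0.8, -4.0]
grip_width: 0.0398
```

Emit:
servo_tool(
  travel=[
    [0,0,0],
    [0,0,0],
  ],
  spin=[0,0],
  hand=[-1,-1],
)

```text
t: 13.08
position: [0.4613, -0.0046, 0.1283]
tcp_rot: [0.096, -0.697, 0.1, 0.704]
force: [0.7, -0.4, 4.4]
grip_width: 0.0396
```

Run:
```python
from h import *
RT=rep([.460,-.0055,.127])
c=viewer.capture("wrist");cv2.imwrite("pics/w8.png",c["img"][:,:,::-1])
s=viewer.capture("side");cv2.imwrite("pics/s8.png",cv2.resize(s["img"][190:360,320:500,::-1],None,fx=4,fy=3.5,interpolation=cv2.INTER_CUBIC))
```

```text
pos [ 0.4613 -0.0046  0.1283] t 13.0833 jawyaw -1.848 toolx [-0.011 -0.004 -1.   ] yz,zz [0.007 0.009] F [ 0.7 -0.4  4.4] w 0.0396 j [-0.26  0.35  1.69 -0.01  1.11  1.59]
to tgt in tool [0.0013 0.0012 0.001 ]
```

View pics/s8.png

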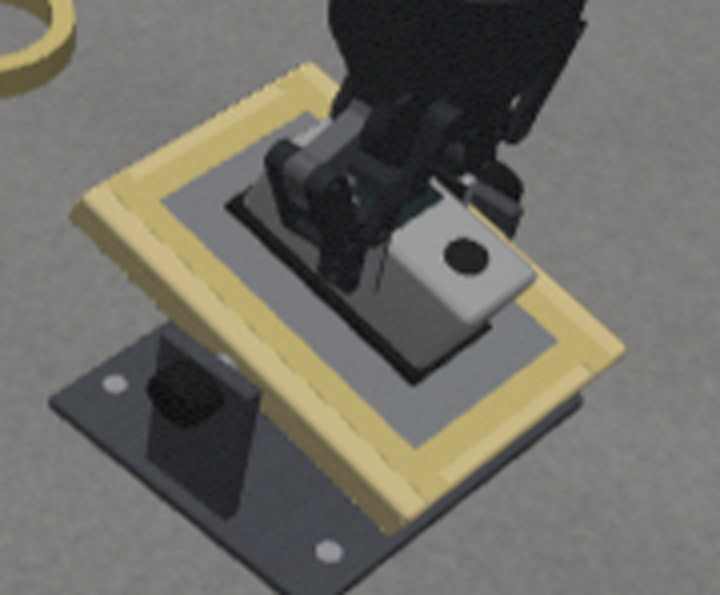

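View pics/w8.png

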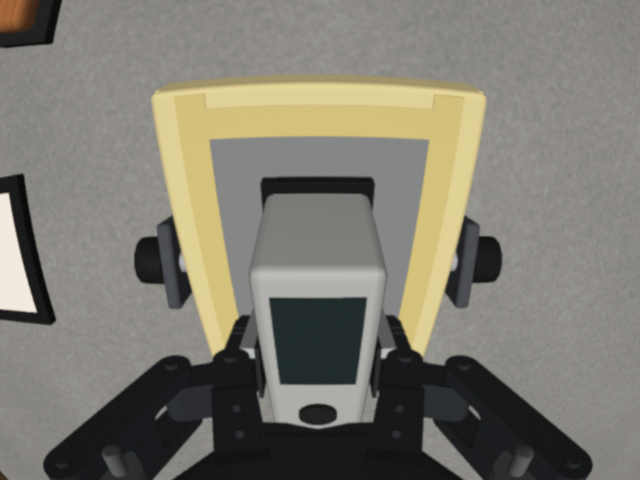

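```bash
cat > chk.py <<'E'
from h import *
yaw,t=-.275,.30
xu=np.array([np.cos(t)*np.cos(yaw),np.cos(t)*np.sin(yaw),np.sin(t)]);yl=np.array([-np.sin(yaw),np.cos(yaw),0]);n=np.cross(xu,yl)
c0=np.array([.4717,-.0083,.1085]);B=np.stack([xu,yl,n])
def hit(o,d,h=0):
    s=((c0+h*n-o)@n)/(d@n);return B@(o+d*s-c0)
E
python3 - <<'E'
from chk import *
RT=rep();c=viewer.capture("wrist");s=viewer.capture("side")
for nm,uv,h in[("patchL",(211,139),0),("patchR",(429,140),0),("baseL",(261,178),.006),("baseR",(375,178),.006)]:
    print(nm,hit(*wray(c,RT,uv),h).round(4))
f=lambda u,v:(u/4+320,v/3.5+190)
for nm,uv,h in[("patch UL",(160,200),0),("patch LL",(415,447),0),("base lower UL",(225,207),0),("base lower LL",(415,385),0),("base lower LR",(491,328),0)]:
    print(nm,hit(*ray(s,f(*uv)),h).round(4))
# panel motion
x0,y0,x1,y1=325,200,485,345
hsv=cv2.cvtColor(s["img"][y0:y1,x0:x1],cv2.COLOR_RGB2HSV)
m=(hsv[...,1]>60)&(abs(hsv[...,0].astype(int)-24)<9)&(hsv[...,2]>90)
cs,_=cv2.findContours(m.astype(np.uint8),cv2.RETR_EXTERNAL,cv2.CHAIN_APPROX_NONE)
print((linequad(max(cs,key=cv2.contourArea))+[x0,y0]).round(1).tolist(),"before 397.4,206.9 476.7,289.4 417.4,342.6 335.5,248.7")
E
```

```text
pos [ 0.4613 -0.0046  0.1284] t 13.1833 jawyaw -1.848 toolx [-0.011 -0.004 -1.   ] yz,zz [0.007 0.009] F [-1.   0.2  0.3] w 0.0395 j [-0.26  0.35  1.69 -0.01  1.11  1.59]
patchL [ 0.0709  0.0421 -0.    ]
patchR [ 0.0705 -0.0423 -0.    ]
baseL [0.0563 0.0226 0.006 ]
baseR [ 0.0562 -0.0209  0.006 ]
patch UL [0.0685 0.0407 0.    ]
patch LL [-0.0704  0.0404 -0.    ]
base lower UL [ 0.0513  0.0216 -0.    ]
base lower LL [-0.0516  0.0202 -0.    ]
base lower LR [-0.0512 -0.0245  0.    ]
[[396.0, 208.0], [477.1, 289.1], [417.2, 342.7], [335.3, 248.5]] before 397.4,206.9 476.7,289.4 417.4,342.6 335.5,248.7
```

Emit:
servo_tool(
  travel=[
    [0.001,0,-0.0003],
    [0.001,0,-0.0003],
    [0.001,0,-0.0003],
  ],
  spin=[0,0,0],
  hand=[-1,-1,-1],
)

```text
t: 13.53
position: [0.4613, -0.0046, 0.1283]
tcp_rot: [0.095, -0.697, 0.1, 0.704]
force: [-7.0, 0.8, 13.2]
grip_width: 0.0397
```

Emit:
servo_tool(
  travel=[
    [0.0015,0,-0.0005],
    [0.0015,0,-0.0005],
    [0.0015,0,-0.0005],
  ],
  spin=[0,0,0],
  hand=[-1,-1,-1],
)

```text
t: 13.78
position: [0.4613, -0.0046, 0.1283]
tcp_rot: [0.095, -0.697, 0.1, 0.704]
force: [-10.3, 0.7, 20.7]
grip_width: 0.0396
```

Run:
```python
from chk import *
RT=rep();c=viewer.capture("wrist");s=viewer.capture("side");rep()
cv2.imwrite("pics/w9.png",c["img"][:,:,::-1])
cv2.imwrite("pics/s9.png",cv2.resize(s["img"][190:360,320:500,::-1],None,fx=4,fy=3.5,interpolation=cv2.INTER_CUBIC))
```

```text
pos [ 0.4613 -0.0046  0.1283] t 13.7833 jawyaw -1.847 toolx [-0.01  -0.005 -1.   ] yz,zz [0.008 0.009] F [-10.3   0.7  20.7] w 0.0396 j [-0.26  0.35  1.69 -0.01  1.11  1.59]
pos [ 0.4614 -0.0046  0.1283] t 13.8833 jawyaw -1.847 toolx [-0.01  -0.005 -1.   ] yz,zz [0.008 0.009] F [-9.6  1.1 20.1] w 0.0395 j [-0.26  0.35  1.69 -0.01  1.11  1.59]
```

View pics/w9.png

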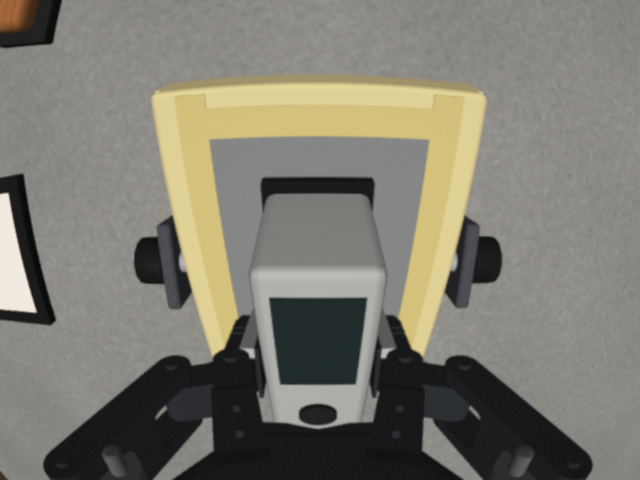

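View pics/s9.png

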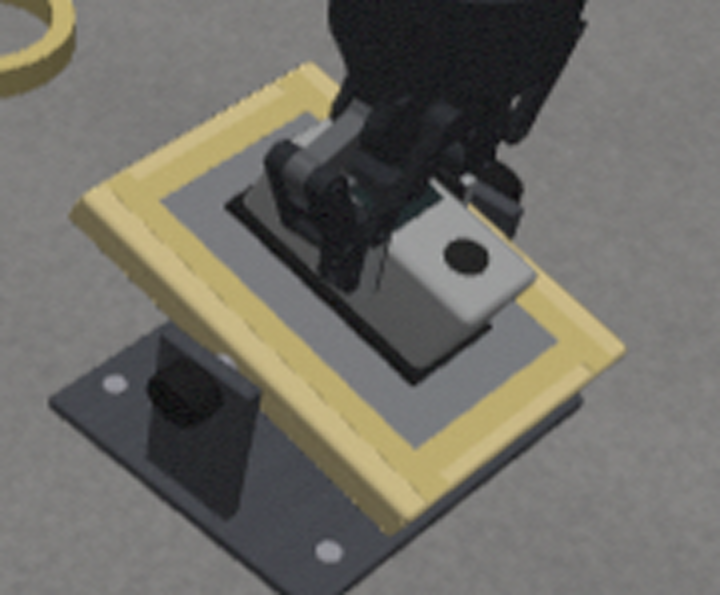

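Pressing harder moved nothing, so the base is flush, and the panel's corners are unchanged. That push is about 25 N, above what's wanted, so I'll ease it to about 10 N.

Emit:
servo_tool(
  travel=[
    [0.0005,0,0],
    [0.0005,0,0],
    [0.0005,0,0],
  ],
  spin=[0,0,0],
  hand=[-1,-1,-1],
)

```text
t: 14.13
position: [0.4612, -0.0046, 0.1283]
tcp_rot: [0.095, -0.698, 0.1, 0.703]
force: [-4.5, -0.1, 9.8]
grip_width: 0.0399
```

Run:
```python
from chk import *
for i in range(4):
    s=env.observe();print(s["t"],s["force"].round(1),"N",round((s["force"]+[0,0,3.5])@n,1));viewer.capture("top")
```

```text
14.1333 [-4.5 -0.1  9.8] N 13.9
14.1833 [-4.  -0.2  9.5] N 13.5
14.2333 [-4.4  0.1  8.4] N 12.7
14.2833 [-4.   0.6 10.2] N 14.2
```

Run:
```python
from chk import *
for i in range(8): viewer.capture("top")
RT=rep();print("N",(RT[2]["force"]+[0,0,3.5])@n)
c=viewer.capture("wrist");s=viewer.capture("top");cv2.imwrite("pics/t10.png",s["img"][:,:,::-1])
x0,y0,x1,y1=220,150,420,225
ref=cv2.imread("pics/top0.png")[y0:y1,x0:x1].astype(int);print("bystander diff",(abs(ref-s["img"][y0:y1,x0:x1,::-1].astype(int)).max(2)>60).sum())
env.close_job();print("closed")
```

```text
pos [ 0.4613 -0.0046  0.1283] t 14.7333 jawyaw -1.847 toolx [-0.009 -0.005 -1.   ] yz,zz [0.008 0.007] F [-4.1  1.3  9.2] w 0.0397 j [-0.26  0.34  1.69 -0.01  1.11  1.59]
N 13.409060172263954
bystander diff 0
the job is handed in; nothing more can be done
closed
```

I zeroed the meter on the white tile, carried it to the panel and seated it flush inside the taped frame. The job was handed in at 14.7 s, with the meter still gripped and pressed on.

- **Zeroing:** the meter sat within about 2 mm of the tile's centre for more than 1 s, pressed at roughly 12–20 N.
- **Tilting it:** the moves only allow spin about the tool's axis. I touched the uphill end first, then pivoted the meter in a light 20 N grip while dragging it downhill until its base lay flat.
- **Last checks:**
  - Push on the panel held steady at about 13–14 N, and the fingers closed on 39.7 mm.
  - The centre is within about 4 mm of the patch centre, and the long side is within about 0.02 rad of upslope.
  - The base edge lies along the face to about 0.015 rad, and pressing harder did not move it.
  - The panel's corners are where they were to within about 2 pixels.
  - The bystanders show no change.

**Off-plan readings:**
- When the base first came flush, the push peaked at about 36 N at the wrist, roughly 38–40 N on the panel. That is below the 60 N limit but above the 30 N the clamp is rated for; the corner check above came after this and found no shift.
- A later test press reached about 25 N before I eased it off.
- The wrist view put the upper end about 4 mm further up the slope than the side view did.

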